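# Find the label roll that fits the printer on the core gauge

### The arm

A 6-joint arm with a two-finger parallel gripper is mounted at the origin on a cart in front of the work surface, level with it; the furniture and walls round the work are solid. World frame = base frame: x ahead of the robot, y to its left, z up, the work surface at z = 0. Lengths are in m, angles in degrees, forces in N, time in s.
With the tool pointing down it reaches from about 0.4 to 0.825 m from the base axis. Payload 7 kg.
Tool frame: the origin (TCP) lies midway between the tips of the shut fingers; the grasp point (between the pads) lies ctrl.tcp_to_grasp behind it (ctrl.tcp_to_grasp is the distance from the TCP to the grasp point, in m); z points along the fingers, y is the line along which they close (so a half turn about z gives the same grasp; the last joint's range is limited). The gripper opens to 88 mm and grips with 3 to 60 N. Pads are 19 mm wide; open, the fingers measure 130 mm over their backs; the gripper's body (78 mm by 193 mm) begins 47 mm behind the grasp point.
Start: joints at [-47.492, 20.546, 0.682, 0, -70.136, -16.507], TCP at [0.296, -0.607, 0.227] pointing down, gripper open.
Joint ranges: [-176.03, 176.03], [-82.01, 121.73], [-58.28, 71.71], [-173.87, 95.51], [-174.79, -0.11], [-173.66, 173.66]. Speed limits (degrees/s): [136.94, 136.94, 172.46, 180, 180, 180].

### API

Orientations are given as [roll, pitch, yaw] about the fixed x, y, z axes, in that order (R = Rz(yaw) Ry(pitch) Rx(roll)).
In Python, from plant import ctrl, imaging, close_job gives the robot as it stands.
- The arm moves only by the shell command python3 -m crank 'ROWS'. ROWS is JSON, a list of rows, each a list of 3 entries, a list of its own where there are three numbers: the shift along the world's x, y, z in m, then the turn, a rotation vector about the world's x, y, z in degrees, then the opening, from -1 (shut) to 1 (fully open), so that 0 is half open. A call has 1 to 12 rows; each row shifts and turns the commanded pose from where the row before left it; what a row does not reach is not made up. A row lasts 1/10 s, in which the tool goes at most 50 mm and 8.59 degrees, less where a joint would pass 70% of its speed; a pose out of reach is approached as far as the arm can. A call is refused whole if a number of a shift passes 0.05 or a number of a turn 8.59, either way. A call with a gripper value outside its range is refused whole. The fingers move at their own pace and stop on an object; the grip force is fixed at half the most. Time passes only in rows, so rows that do not move let the fingers close. It gives the time, the measured TCP pose, the force, the opening and the grip force at its end, in the units of the state.
- ctrl.get_obs(): the state, without advancing time (a new reading comes with each control period).
- imaging.snapshot(name): name is "side" or "top" or "wrist"; returns (picture, depth): 384x512x3 uint8, blue, green, red; 384x512 float32, m along the optical axis (not along the pixel's ray), 0 where there is no reading.
- imaging.camera_model(name): a dict with "mtx" (3x3 intrinsics, pixels), "D" ([k1, k2, p1, p2, k3] as OpenCV has them; the pictures are not rectified), "R" (3x3) and "t" (3): a world point X has camera coordinates R X + t. Camera axes: x right, y down, z forward; pixel columns grow to the right and rows downward; lengths in m; the calibration is good to about 2 mm. A picture is of the moment at which its call begins: read the wrist's pose just before it. camera_model takes no time and is no camera call; for the wrist camera it gives the pose at the moment of the call.
- close_job(): hands the job in; it is judged then, once.
The state is a dict: "clock": time; "joint_pos": joint angles; "qvel": joint speeds; "tau": joint torques, N m; "tool_pos": TCP position; "orientation": TCP orientation; "force": force on the tool from outside, world axes, zero at the start; "moment": the same for the moment, N m; "opening": finger opening in m; "gripper_force": force on a finger pad.
Only numpy, scipy, OpenCV 4.12 (cv2) and the standard library are available. Lean on these libraries where they do the work, as an engineer would, in place of code of your own. Each camera call takes 0.05 s, during which the arm holds its last target. There are 200 camera calls.

### The job

Three unmarked label rolls in the carton differ only in the size of their core; our printer takes the one whose core stops on the middle step of the core gauge, the step with two engraved lines. Lift that roll out, stand it on the worktop and let go, take it again round the outside so that its core is empty, slide it gently down the gauge in your grip until it rests level on the middle step, and leave it there. Leave the other two rolls standing in the carton, and do not shift or knock over the bottles, jar, tape stack and medicine carton round about.

Things in the scene. Friction and masses are not known exactly. Their poses are not given: they have to be found in the camera images.
- gauge: Bare metal stepped cone, fixed, 84 mm high, upright on a round foot 100 mm across, 12 mm thick. Origin: centre of the foot's underside, z up the axis; yaw does not matter. Three flat steps: small at height 52 mm (shoulder 34 mm across, one line below it), middle at 32 mm (45 mm across, two lines below it), large at 12 mm (the foot, three lines). Cores of 30, 40 and 50 mm stop on them in turn.
- gauge_nose (a point): Top of the gauge's nose, on its axis, 84 mm above the worktop. The nose widens from 12 mm across here to 25 mm at height 70 mm. Below it the lands between the steps taper too: 25 to 28 mm across (heights 70 to 52), 34 to 37.6 mm (52 to 32), 45 to 47.6 mm (32 to 12).
- middle_step (a point): Point on the gauge's axis at the height of the middle step, 32 mm above the worktop: where the centre of the right roll's underside comes to rest (the roll's top is then at 82 mm).
- carton: Open cardboard display carton, fixed, 78 mm deep (x), 228 mm wide (y). Origin: centre of its underside; x points from its open front to its back. Floor 4 mm thick; back and side walls 47 mm high, dividers 44 mm; three bays 72 by 72 mm centred at x = 0, y = -75, 0, +75 mm, a roll in each, with 2 to 6 mm left at the back and sides: no finger fits there.
- carton_lip (a point): Middle of the top edge of the carton's low front lip, 15 mm high (26 mm at the bays' corners), at x = -37.5 mm of the carton. Only over it is there room for a finger: a roll comes out by its front wall, one finger in the core and one in front of the roll. Behind the carton a lid flap slants up and back, to 90 mm high.
- roll_small: White paper label roll standing on end in one of the three bays, 64 mm across, 50 mm tall, open core 30 mm across (wall 17 mm); about 0.14 kg. Origin: centre of its underside, z along its axis. Not wanted: leave it in the carton.
- roll_middle: The wanted roll: white paper, rigid, 64 mm across, 50 mm tall, about 0.1 to 0.2 kg, standing in any one of the bays; open core of the middle size, 40 mm across (wall 12 mm). Origin: centre of its underside, z along its axis. With a finger in its core it cannot go down the gauge. The worktop between the carton and the gauge (some 15 cm, or more) is free to stand it on.
- roll_large: Same white paper roll, 64 mm across, 50 mm tall, with an open core 50 mm across (wall 7 mm); about 0.14 kg. Origin: centre of its underside, z along its axis. Not wanted: leave it in the carton.
- amber_a: Amber medicine bottle with white cap, 43 mm across, 90 mm tall, standing behind the gauge. Origin: centre of its underside. Leave alone.
- syrup_a: White bottle with lilac cap, 44 mm across, 120 mm tall, standing beside the amber bottle. Origin: centre of its underside. Leave alone.
- syrup_b: White bottle with clear cup over the cap, 47 mm across, 122 mm tall, standing behind the amber bottle. Origin: centre of its underside. Leave alone.
- tape_stack: Upright stack of white surgical tape on a green spool, 60 mm across, 73 mm tall, near the front edge of the worktop. Origin: centre of its underside. Leave alone.
- carton_b: Small dark green medicine carton, 58 by 78 mm, 84 mm tall, front left of the worktop. Origin: centre of its underside. Leave alone.
- pot: White screw-top jar, 54 mm across, 47 mm tall, standing behind the free space between carton and gauge. Origin: centre of its underside. Leave alone.
There are look-alikes about, which are no part of the job. What is shaped like the roll_middle but pink, purple or yellow is not meant.

How it is judged:
By the outcome, as a careful person would: the job done as asked, in the order asked, and still so for the second after the job is handed in, with the robot touching nothing.
It also fails if it takes over 48 s, if anything falls off the work surface, if the arm or the gripper's body presses on something with over 40 N, if the wrist force passes 120 N, or if a joint passes its speed limit or range.

## Working session

There is one attempt and no reset: what is moved stays moved. The work goes in short steps, Python scripts to look and compute and a shell command to move; the robot and the scene stay as the last step left them, time stands still between calls to the robot, and variables do not carry over. Pictures are saved under pics/ and viewed, at most 10 in all, crops included, and the job is handed in when it is done.

```bash
mkdir -p pics; ls; cat > h.py <<'E'
import numpy as np, cv2
from plant import ctrl, imaging
def snap(n,f=None):
    m=imaging.camera_model(n); p,d=imaging.snapshot(n)
    np.savez(f'/tmp/{n}.npz',p=p,d=d,**{k:np.array(m[k]) for k in('mtx','D','R','t')})
    if f: cv2.imwrite('pics/'+f,p)
    return p,d,m
def load(n):
    z=np.load(f'/tmp/{n}.npz'); return z['p'],z['d'],z
def ray(m,uv):
    uv=np.array(uv,float).reshape(-1,1,2)
    q=cv2.undistortPoints(uv,np.array(m['mtx']),np.array(m['D'])).reshape(-1,2)
    R=np.array(m['R']);t=np.array(m['t']).ravel()
    return -R.T@t, np.c_[q,np.ones(len(q))]@R
def onz(m,uv,z):
    c,r=ray(m,uv); return c+r*((z-c[2])/r[:,2])[:,None]
def deproj(m,uv,d):
    c,r=ray(m,uv); return c+r*np.array(d).reshape(-1,1)
def proj(m,X):
    return cv2.projectPoints(np.array(X,float).reshape(-1,3),cv2.Rodrigues(np.array(m['R']))[0],np.array(m['t']).ravel().astype(float),np.array(m['mtx']),np.array(m['D']))[0].reshape(-1,2)
E
python3 - <<'E'
from h import *
a=snap('top')[0];b=snap('side')[0]
cv2.imwrite('pics/a_top.png',cv2.resize(a,(800,600),interpolation=cv2.INTER_CUBIC))
cv2.imwrite('pics/a_side.png',cv2.resize(b,(800,600),interpolation=cv2.INTER_CUBIC))
o=ctrl.get_obs();print({k:np.round(v,3) for k,v in o.items()},ctrl.tcp_to_grasp)
for n in('top','side','wrist'):
    m=imaging.camera_model(n);print(n,-np.array(m['R']).T@np.array(m['t']).ravel(),np.array(m['R'])[2])
E
```

```text
pics
{'clock': np.float64(0.1), 'joint_pos': array([-4.7491e+01,  2.0587e+01,  6.4000e-01, -1.8000e-02, -7.0138e+01,
       -1.6506e+01]), 'qvel': array([-0.051, -0.056,  0.206,  0.03 ,  0.01 ,  0.022]), 'tau': array([ 0.0000e+00, -5.8416e+01,  2.9375e+01,  7.0150e+00,  1.0000e-02,
       -0.0000e+00]), 'tool_pos': array([ 0.296, -0.606,  0.226]), 'orientation': array([ 1.79914e+02, -8.00000e-03, -1.54004e+02]), 'force': array([0.092, 0.93 , 1.121]), 'moment': array([-0.012, -0.008, -0.018]), 'gripper_force': np.float64(0.0), 'opening': np.float64(0.087)} 0.0188
top [0.50298112 0.06681716 1.13830738] [ 0.05191175 -0.01748212 -0.99849865]
side [0.04902539 0.95160689 0.58752139] [ 0.47441889 -0.76714498 -0.43175838]
wrist [ 0.23732389 -0.63491386  0.38424473] [ 0.22036173  0.10795108 -0.96942626]
```

View pics/a_top.png

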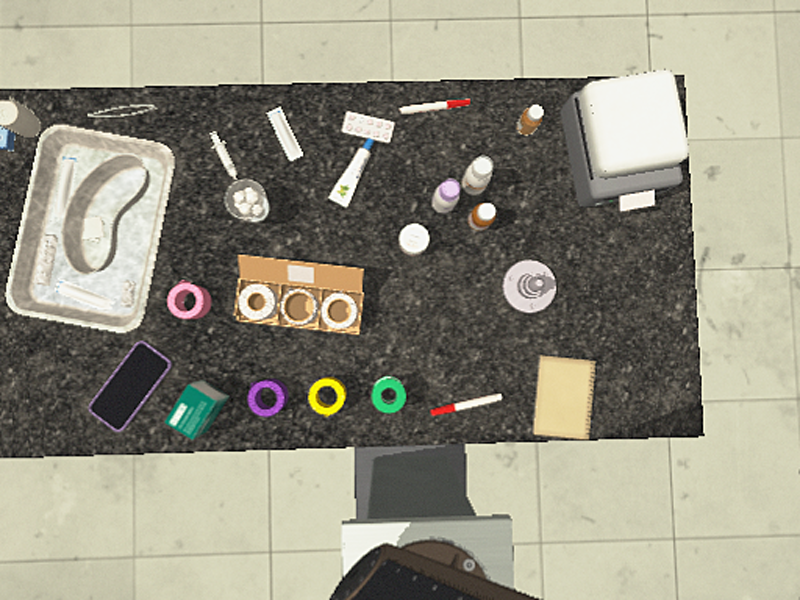

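View pics/a_side.png

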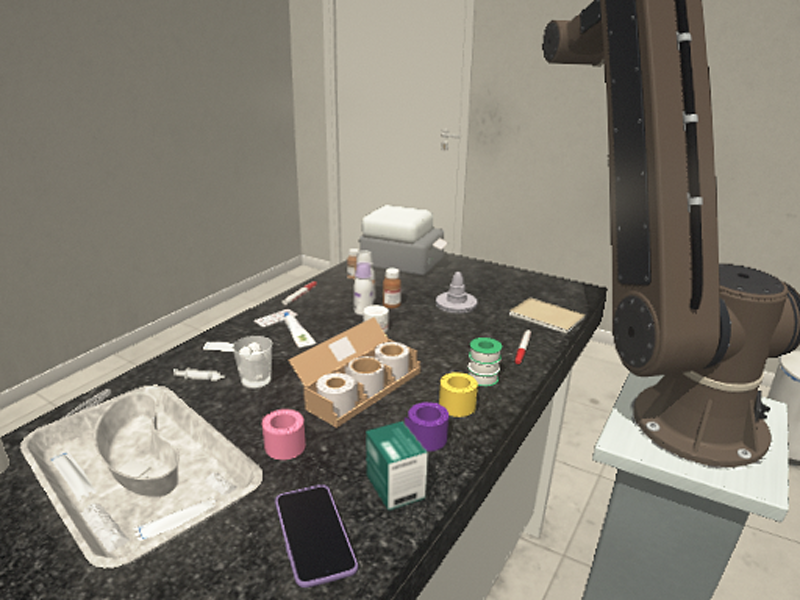

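The top view (800×600) shows three white rolls in the carton at (257,303), (299,307) and (340,312). By eye their cores are small, large and middle. Possible mix-ups are the pink (188,300), purple (266,398) and yellow (326,397) rolls, the green tape stack (389,395) and the jar (413,239). The gauge is at (529,286), with its nose leaning out to (545,284). Next I'll measure these and take one close crop.

```bash
python3 - <<'E'
from h import *
p,d,m=load('top')
v,u=np.mgrid[:384,:512]; X=deproj(m,np.c_[u.ravel(),v.ravel()],d.ravel()).reshape(384,512,3)
# per-pixel heights in regions (512x384 px)
def reg(n,u0,u1,v0,v1,z0,z1):
    mk=np.zeros((384,512),np.uint8); mk[v0:v1,u0:u1]=((X[v0:v1,u0:u1,2]>z0)&(X[v0:v1,u0:u1,2]<z1))*255
    k,l,s,c=cv2.connectedComponentsWithStats(mk)
    for i in range(1,k):
        if s[i,4]>25:
            P=X[l==i]; print(n,'px',c[i].round(0),'n',s[i,4],'med',np.median(P,0).round(3),'min',P.min(0).round(3),'max',P.max(0).round(3))
reg('gaugefoot',315,362,160,205,.006,.02); reg('gaugenose',315,362,160,205,.06,.09)
for n,a in dict(pot=(250,280,138,168),amb=(295,322,122,150),syra=(272,297,110,140),syrb=(292,320,95,128),tape=(232,265,235,270),medc=(100,150,240,285)).items(): reg(n,*a,.03,.13)
# rolls: white mask in carton
hsv=cv2.cvtColor(p,cv2.COLOR_BGR2HSV)
w=((hsv[...,1]<45)&(hsv[...,2]>140)).astype(np.uint8)*255
r=np.zeros_like(w); r[180:215,148:236]=w[180:215,148:236]
cs,h=cv2.findContours(r,cv2.RETR_CCOMP,cv2.CHAIN_APPROX_NONE)
for c,hh in zip(cs,h[0]):
    if cv2.contourArea(c)>20:
        P=onz(m,c.reshape(-1,2),.054); (x,y),rad=cv2.minEnclosingCircle(P[:,:2].astype(np.float32)); print('hole' if hh[3]>=0 else 'out',(x,y),2*rad,c.mean((0,1)), 'eqdia',2*np.sqrt(cv2.contourArea(P[:,:2].astype(np.float32))/np.pi))
o=cv2.resize(p[155:220,140:245],None,fx=7.5,fy=7.5,interpolation=cv2.INTER_CUBIC); cv2.imwrite('pics/crop1.png',o[:, :790])
E
```

```text
gaugefoot px [338. 183.] n 695 med [ 0.582 -0.205  0.013] min [ 0.535 -0.258  0.007] max [ 0.633 -0.159  0.02 ]
gaugenose px [343. 181.] n 73 med [ 0.583 -0.205  0.078] min [ 0.572 -0.22   0.061] max [ 0.596 -0.195  0.088]
pot px [265. 152.] n 291 med [0.674 0.008 0.048] min [ 0.648 -0.018  0.03 ] max [0.702 0.034 0.053]
amb px [309. 137.] n 213 med [ 0.709 -0.114  0.077] min [ 0.692 -0.141  0.031] max [ 0.732 -0.098  0.096]
syra px [286. 124.] n 268 med [ 0.741 -0.05   0.106] min [ 0.727 -0.072  0.031] max [ 0.765 -0.03   0.123]
syrb px [306. 111.] n 318 med [ 0.777 -0.106  0.103] min [ 0.762 -0.132  0.031] max [ 0.802 -0.088  0.126]
syrb px [293. 122.] n 28 med [ 0.746 -0.066  0.119] min [ 0.737 -0.072  0.07 ] max [ 0.759 -0.063  0.123]
tape px [249. 253.] n 313 med [0.391 0.062 0.072] min [0.364 0.034 0.03 ] max [0.421 0.092 0.077]
medc px [125. 262.] n 810 med [0.379 0.401 0.084] min [0.33  0.361 0.03 ] max [0.425 0.449 0.091]
out (0.5473139882087708, 0.14887787401676178) 0.06790480762720108 [216.47692308 198.27692308] eqdia 0.06172418444675579
hole (0.5452787280082703, 0.1494521200656891) 0.051033083349466324 [216.52083333 198.47916667] eqdia 0.04820277610326832
out (0.555060863494873, 0.22187362611293793) 0.06637781858444214 [191.05  195.975] eqdia 0.019350269060377512
out (0.5640701651573181, 0.2948800027370453) 0.06997007876634598 [164.2238806  192.88059701] eqdia 0.06205182385938783
hole (0.5665133595466614, 0.29693830013275146) 0.04067555442452431 [163.55555556 192.5       ] eqdia 0.03718544649479467
```

View pics/crop1.png

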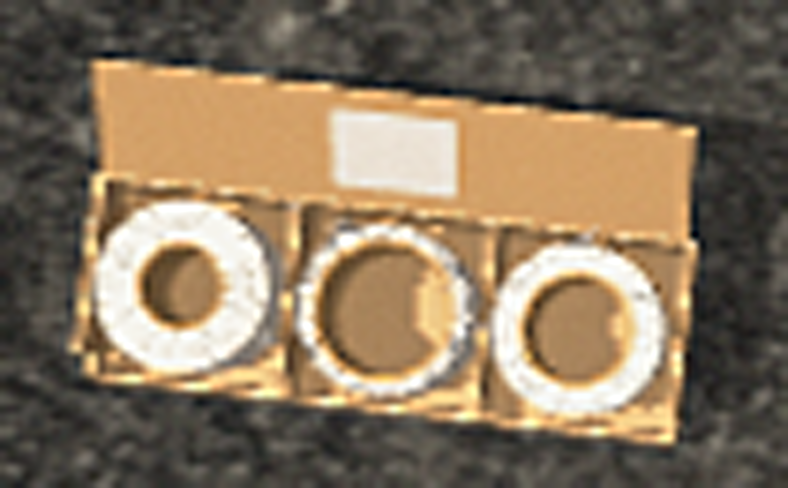

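The right-hand roll has a core/outer ratio of about 105/170, so its core is about 40 mm. The left one is about 29 mm and the centre one about 50 mm, so the right roll is the wanted one. I'll move above its front wall and take a close look.

```bash
python3 -m crank '[[[0.014,0.046,0],[0,0,8.2],-0.45],[[0.014,0.048,0],[0,0,8.2],-0.45],[[0.014,0.048,0],[0,0,8.2],-0.45],[[0.014,0.048,0],[0,0,8.2],-0.45],[[0.014,0.048,0],[0,0,8.2],-0.45],[[0.014,0.048,0],[0,0,8.2],-0.45],[[0.014,0.048,0],[0,0,8.2],-0.45],[[0.014,0.048,0],[0,0,0],-0.45],[[0.014,0.048,0],[0,0,0],-0.45],[[0.014,0.048,0],[0,0,0],-0.45],[[0.014,0.048,0],[0,0,0],-0.45],[[0.014,0.048,0],[0,0,0],-0.45]]' && python3 -m crank '[[[0.014,0.048,0],[0,0,0],-0.45],[[0.014,0.048,0],[0,0,0],-0.45],[[0.014,0.048,0],[0,0,0],-0.45],[[0.014,0.03,0],[0,0,0],-0.45],[[0,0.01,0],[0,0,0],-0.45],[[0,0,0],[0,0,0],-0.45]]'
python3 - <<'E'
from h import *
p,d,m=snap('wrist','w1.png'); o=ctrl.get_obs()
print(o['tool_pos'],o['orientation'],o['opening'])
E
```

```text
clock: 1.3
tool_pos: [0.4638, -0.0306, 0.2267]
orientation: [-180.0, 0.0, -96.6]
force: [1.1, -0.7, -0.1]
opening: 0.0244
gripper_force: 0.0
clock: 1.9
tool_pos: [0.5196, 0.1524, 0.2257]
orientation: [179.9, -0.1, -96.5]
force: [0.2, -0.5, -0.5]
opening: 0.024
gripper_force: 0.0
[0.51933432 0.1514093  0.22592592] [ 1.79930956e+02 -5.04621861e-02 -9.65440011e+01] 0.023994508708110283
```

View pics/w1.png

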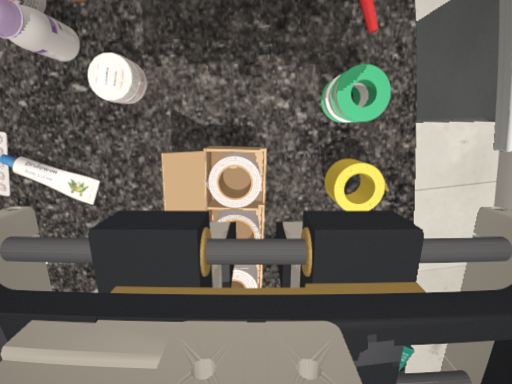

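The wrist view shows the wanted roll at px (236,181), with the fingertips at about (220,240) and (290,240). I'll measure the roll's centre, core and outer diameter.

```bash
cat >> h.py <<'E'
def ringfit(m,p,c,z,half=35):
    """white ring near pixel c: circle fits of outer and hole at height z"""
    hsv=cv2.cvtColor(p,cv2.COLOR_BGR2HSV); w=((hsv[...,1]<40)&(hsv[...,2]>150)).astype(np.uint8)*255
    r=np.zeros_like(w); y0,y1,x0,x1=max(c[1]-half,0),c[1]+half,max(c[0]-half,0),c[0]+half; r[y0:y1,x0:x1]=w[y0:y1,x0:x1]
    cs,h=cv2.findContours(r,cv2.RETR_CCOMP,cv2.CHAIN_APPROX_NONE)
    for q,hh in zip(cs,h[0]):
        if cv2.contourArea(q)>150:
            P=onz(m,q.reshape(-1,2),z)[:,:2].astype(np.float32); (x,y),(a,b),_=cv2.fitEllipse(P)
            print('hole' if hh[3]>=0 else 'out',round(x,4),round(y,4),'axes',round(a,4),round(b,4))
E
python3 - <<'E'
from h import *
p,d,m=load('wrist')
ringfit(m,p,(236,181),.054)
v,u=np.mgrid[145:218,160:270]; X=deproj(m,np.c_[u.ravel(),v.ravel()],d[145:218,160:270].ravel())
t=X[(X[:,2]>.05)&(X[:,2]<.058)]; print('top',len(t),np.median(t,0),t.min(0),t.max(0))
# lip edge: front edge & back-wall edge direction in picture
for uv,z in (((266,150),.026),((264,208),.026),((206,150),.047),((206,207),.047)): print(uv,onz(m,[uv],z).round(4))
print(np.degrees(np.arctan2(*(onz(m,[(236,181)],.054)[0,:2]))))
E
```

```text
out 0.5457 0.149 axes 0.0633 0.0671
hole 0.546 0.1502 axes 0.0458 0.046
top 1897 [0.55907061 0.14850155 0.0542561 ] [0.51432065 0.10661567 0.05000387] [0.59855252 0.19764399 0.05799211]
(266, 150) [[0.5027 0.1182 0.026 ]]
(264, 208) [[0.5136 0.1955 0.026 ]]
(206, 150) [[0.5759 0.108  0.047 ]]
(206, 207) [[0.5871 0.1795 0.047 ]]
74.6783244706223
```

The roll's centre is at (0.546,0.1495). The ring is 64 mm across, and its hole at the liner's white edge is 46 mm, against about 35 and 55 for the other two, which confirms it's the middle size. I'll descend with one finger in the core.

```bash
python3 -m crank '[[[0.002,0.001,-0.04],[0,0,0],-0.45],[[0,0,-0.04],[0,0,0],-0.45],[[0,0,-0.04],[0,0,0],-0.45],[[0,0,-0.02],[0,0,0],-0.45],[[0,0,0],[0,0,0],-0.45]]' && python3 - <<'E'
from h import *
p,d,m=snap('wrist'); o=ctrl.get_obs(); print(o['tool_pos'],o['force'])
cv2.imwrite('pics/w2.png',p[100:384,100:400])
E
```

```text
clock: 2.45
tool_pos: [0.5196, 0.1497, 0.0839]
orientation: [179.7, -0.2, -96.7]
force: [-0.3, -0.2, 1.1]
opening: 0.0242
gripper_force: 0.0
[0.52106251 0.15063942 0.08598927] [-0.35121526 -0.08089135  0.56498054]
```

View pics/w2.png

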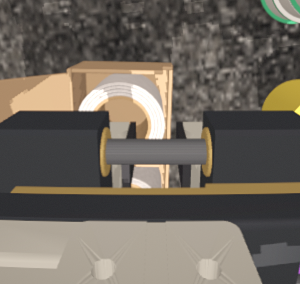

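The crop shows the roll at (120,125), with the inner finger over its core and the outer one in front of its wall. I'll go down and grip, watching the force.

```bash
python3 -m crank '[[[0,0.001,-0.015],[0,0,0],-0.45],[[0,0,-0.015],[0,0,0],-0.45],[[0,0,-0.01],[0,0,0],-0.45],[[0,0,0],[0,0,0],-0.45]]' && python3 -m crank '[[[0,0,-0.011],[0,0,0],-0.45],[[0,0,-0.01],[0,0,0],-0.45],[[0,0,0],[0,0,0],-0.45],[[0,0,0],[0,0,0],-1],[[0,0,0],[0,0,0],-1],[[0,0,0],[0,0,0],-1],[[0,0,0],[0,0,0],-1]]'
```

```text
clock: 2.9
tool_pos: [0.5218, 0.1529, 0.0467]
orientation: [180.0, -0.0, -96.6]
force: [-0.5, -0.1, 0.4]
opening: 0.0241
gripper_force: 0.0
clock: 3.6
tool_pos: [0.5219, 0.1534, 0.0257]
orientation: [-180.0, 0.0, -96.6]
force: [-0.4, -0.4, -1.2]
opening: 0.0139
gripper_force: 27.1
```

Gripped: the opening is 13.9 mm, as expected on a 12 mm curved wall. I'll lift, carry the roll and lower it on the free worktop.

```bash
python3 -m crank '[[[0,0,0.01],[0,0,0],-1],[[0,0,0.02],[0,0,0],-1],[[0,0,0.03],[0,0,0],-1],[[0,0,0.03],[0,0,0],-1],[[-0.003,-0.025,0],[0,0,0],-1],[[-0.003,-0.04,0],[0,0,0],-1],[[-0.003,-0.045,0],[0,0,0],-1],[[-0.003,-0.045,0],[0,0,0],-1],[[-0.003,-0.04,0],[0,0,0],-1],[[-0.002,-0.025,0],[0,0,0],-1],[[0,-0.01,0],[0,0,0],-1],[[0,0,0],[0,0,0],-1]]' && python3 -m crank '[[[0,0,-0.025],[0,0,0],-1],[[0,0,-0.03],[0,0,0],-1],[[0,0,-0.02],[0,0,0],-1],[[0,0,0],[0,0,0],-1]]'
python3 - <<'E'
from h import *
snap('side','s2.png'); p=load('side')[0]; cv2.imwrite('pics/s2c.png',cv2.resize(p[120:290,150:390],None,fx=3,fy=3))
E
```

```text
clock: 4.8
tool_pos: [0.5049, -0.0777, 0.1162]
orientation: [-180.0, 0.0, -96.7]
force: [0.1, -0.8, -1.3]
opening: 0.0138
gripper_force: 27.7
clock: 5.2
tool_pos: [0.5032, -0.076, 0.0384]
orientation: [179.7, -0.1, -96.6]
force: [-0.1, -0.7, -0.9]
opening: 0.0135
gripper_force: 27.7
```

View pics/s2c.png

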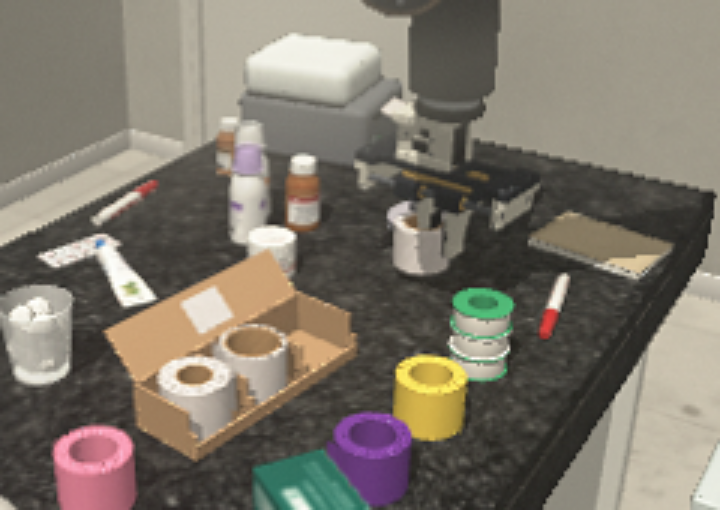

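The side crop shows the roll upright in the grip at (425,235) over the free worktop, and the other two still in the carton. I'll lower it the last 16 mm, watching the force, and release.

```bash
python3 -m crank '[[[0,0,-0.008],[0,0,0],-1],[[0,0,-0.005],[0,0,0],-1],[[0,0,-0.003],[0,0,0],-1],[[0,0,0],[0,0,0],-1]]'
```

```text
clock: 5.65
tool_pos: [0.5048, -0.0766, 0.0246]
orientation: [180.0, 0.0, -96.6]
force: [-0.1, -0.1, -1.6]
opening: 0.0135
gripper_force: 27.7
```

```bash
python3 -m crank '[[[0,0,-0.001],[0,0,0],-1],[[0,0,-0.001],[0,0,0],-1],[[0,0,-0.001],[0,0,0],-1],[[0,0,0],[0,0,0],-1]]'
```

```text
clock: 6.05
tool_pos: [0.505, -0.0767, 0.0216]
orientation: [-180.0, 0.0, -96.6]
force: [-0.3, -1.0, -1.1]
opening: 0.0135
gripper_force: 27.7
```

```bash
python3 -m crank '[[[0,0,-0.001],[0,0,0],-1],[[0,0,0],[0,0,0],-1]]'; python3 -m crank '[[[0,0,-0.001],[0,0,0],-1],[[0,0,0],[0,0,0],-1]]'
```

```text
clock: 6.25
tool_pos: [0.505, -0.0767, 0.0215]
orientation: [-180.0, -0.0, -96.6]
force: [-3.6, 1.2, 11.3]
opening: 0.0136
gripper_force: 27.9
clock: 6.45
tool_pos: [0.505, -0.0767, 0.0214]
orientation: [-180.0, -0.0, -96.6]
force: [-8.0, 2.7, 21.6]
opening: 0.0135
gripper_force: 28.3
```

Contact is clear. I'll ease off 2 mm, open slightly, rise and look.

```bash
python3 -m crank '[[[0,0,0.002],[0,0,0],-1],[[0,0,0],[0,0,0],-0.45],[[0,0,0],[0,0,0],-0.45],[[0,0,0],[0,0,0],-0.45],[[0,0,0.03],[0,0,0],-0.45],[[0,0,0.03],[0,0,0],-0.45],[[0,0,0.04],[0,0,0],-0.45],[[0.005,0,0.05],[0,0,0],1],[[0.01,0,0.05],[0,0,0],1],[[0.01,0,0],[0,0,0],1],[[0,0,0],[0,0,0],1],[[0,0,0],[0,0,0],1]]'
python3 - <<'E'
from h import *
p,d,m=snap('wrist','w3.png'); o=ctrl.get_obs(); print(o['tool_pos'],o['opening'])
print(proj(m,[[.53,-.08,.05],[.583,-.205,.084]]))
c=proj(m,[[.53,-.08,.05]])[0].astype(int); ringfit(m,p,tuple(c),.05,50)
t=snap('top')
print(proj(t[2],[[.53,-.08,.05]])); 
E
```

```text
clock: 7.65
tool_pos: [0.5287, -0.0767, 0.2191]
orientation: [179.9, -0.0, -96.6]
force: [-0.1, 0.9, -0.4]
opening: 0.0585
gripper_force: 0.0
[ 0.52845239 -0.07674994  0.2188046 ] 0.062290249257912676
[[254.57384029 179.30629007]
 [187.40587872  69.74440471]]
out 0.5309 -0.0807 axes 0.0659 0.0663
hole 0.5304 -0.0797 axes 0.0458 0.0461
[[297.40472805 201.73422331]]
```

View pics/w3.png

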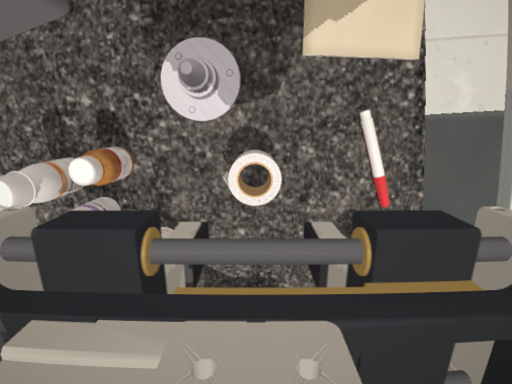

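The wrist view shows the roll standing free at (255,179). The gauge foot is at (201,79), with its nose at about (188,73). I'll measure the gauge in the same picture.

```bash
python3 - <<'E'
from h import *
for n,c,hf in (('wrist',(201,79),50),('top',(338,183),24)):
    p,d,m=load(n)
    g=cv2.GaussianBlur(cv2.cvtColor(p,cv2.COLOR_BGR2GRAY),(3,3),0)
    r=np.zeros_like(g); sl=np.s_[max(c[1]-hf,0):c[1]+hf,c[0]-hf:c[0]+hf]; r[sl]=(g[sl]>110)*255
    r=cv2.morphologyEx(r,cv2.MORPH_OPEN,np.ones((3,3)))
    q=max(cv2.findContours(r,cv2.RETR_EXTERNAL,cv2.CHAIN_APPROX_NONE)[0],key=cv2.contourArea)
    h=cv2.convexHull(q).reshape(-1,2)
    P=onz(m,h,.012)[:,:2]
    A=np.c_[2*P,np.ones(len(P))]; s=np.linalg.lstsq(A,(P**2).sum(1),rcond=None)[0]; rad=np.sqrt(s[2]+s[0]**2+s[1]**2)
    print(n,'foot centre',s[:2].round(4),'dia',2*rad, 'resid',np.abs(np.hypot(*(P-s[:2]).T)-rad).max(),'n',len(h))
    print(' nose px if there',proj(m,[[s[0],s[1],.084]]))
    v,u=np.mgrid[c[1]-hf if c[1]>hf else 0:c[1]+hf,c[0]-hf:c[0]+hf]
    X=deproj(m,np.c_[u.ravel(),v.ravel()],d[sl].ravel())
    for a,b in((.079,.09),(.047,.056),(.028,.036)):
        k=X[(X[:,2]>a)&(X[:,2]<b)]; print('  z',a,len(k),np.median(k,0),(k.max(0)+k.min(0))/2)
p,d,m=load('wrist'); cv2.imwrite('pics/g.png',cv2.resize(p[30:125,150:250],None,fx=6,fy=6,interpolation=cv2.INTER_CUBIC))
E
```

```text
wrist foot centre [ 0.5846 -0.2064] dia 0.10105923166904467 resid 0.002266502344095006 n 35
 nose px if there [[185.57148942  68.50310071]]
  z 0.079 222 [ 0.58339148 -0.20595769  0.08353239] [ 0.5844775  -0.2069004   0.08252618]
  z 0.047 270 [ 0.57596816 -0.19932405  0.05241011] [ 0.58437853 -0.20674956  0.05143853]
  z 0.028 314 [ 0.57275544 -0.19640303  0.03234775] [ 0.58422333 -0.20674914  0.03196177]
top foot centre [ 0.5405 -0.1395] dia 0.05064240370187478 resid 0.0036087870157337915 n 6
 nose px if there [[320.4573022  196.97074735]]
  return _methods._mean(a, axis=axis, dtype=dtype,
  ret = um.true_divide(
Traceback (most recent call last):
ValueError: zero-size array to reduction operation maximum which has no identity
```

The gauge axis is at (0.5844,-0.2066), and four heights agree to within 1 mm. The roll is at (0.5304,-0.080). I'll take the roll round the outside, from above.

```bash
python3 -m crank '[[[0.002,-0.0035,-0.03],[0,0,0],1],[[0,0,-0.05],[0,0,0],1],[[0,0,-0.05],[0,0,0],1],[[0,0,-0.03],[0,0,0],1],[[0,0,0],[0,0,0],1]]' && python3 -m crank '[[[0,0,-0.02],[0,0,0],1],[[0,0,-0.015],[0,0,0],1],[[0,0,-0.01],[0,0,0],1],[[0,0,0],[0,0,0],1],[[0,0,0],[0,0,0],0.2],[[0,0,0],[0,0,0],-0.2],[[0,0,0],[0,0,0],-0.2],[[0,0,0],[0,0,0],-0.2],[[0,0,0],[0,0,0],-1],[[0,0,0],[0,0,0],-1]]'
```

```text
clock: 8.25
tool_pos: [0.5273, -0.0808, 0.0554]
orientation: [179.4, -0.2, -96.6]
force: [-1.1, 0.1, 0.7]
opening: 0.0878
gripper_force: 0.0
clock: 9.25
tool_pos: [0.5317, -0.0802, 0.016]
orientation: [-180.0, -0.0, -96.6]
force: [-2.6, 0.8, 6.5]
opening: 0.0641
gripper_force: 30.0
```

```bash
python3 -m crank '[[[0,0,0.01],[0,0,0],-1],[[0,0,0.03],[0,0,0],-1],[[0,0,0.04],[0,0,0],-1],[[0,0,0.03],[0,0,0],-1],[[0,0,0],[0,0,0],-1],[[0,0,0],[0,0,0],-1]]'
python3 - <<'E'
from h import *
p,d,m=snap('wrist','w4.png'); o=ctrl.get_obs(); T=o['tool_pos']; print(T)
z=T[2]-.016+.050
c=proj(m,[[T[0],T[1],z]])[0].astype(int); print(c); ringfit(m,p,tuple(c),z,60)
print(proj(m,[[.5844,-.2066,.084]]))
E
```

```text
clock: 9.85
tool_pos: [0.5319, -0.08, 0.1264]
orientation: [-179.9, 0.1, -96.6]
force: [0.1, 0.4, -0.9]
opening: 0.0639
gripper_force: 30.0
[ 0.53119137 -0.08013145  0.12528122]
[258 260]
out 0.5079 -0.0681 axes 0.0104 0.0161
out 0.5585 -0.0733 axes 0.0102 0.0156
out 0.5299 -0.1002 axes 0.0247 0.0556
[[158.26269585  45.01367411]]
```

View pics/w4.png

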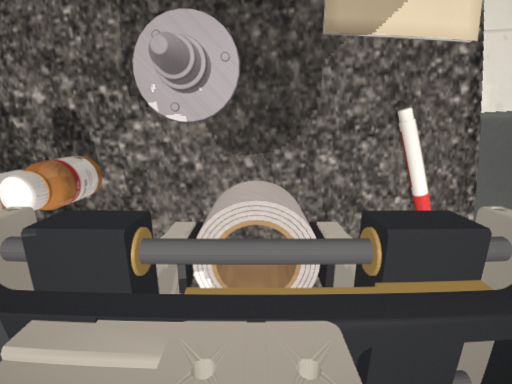

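The wrist view shows the roll held level with an empty core. Its lower front rim peaks at (258,184), and the gauge is at (186,65). I'll check the roll's offset across the pads from that rim and refine the gauge position.

```bash
cat >> h.py <<'E'
def circ(P,r=None):
    from scipy.optimize import least_squares
    f=lambda s: np.hypot(P[:,0]-s[0],P[:,1]-s[1])-(s[2] if r is None else r)
    s=least_squares(f,[*P.mean(0),.03],loss='soft_l1',f_scale=.0005).x; return s.round(4),np.abs(f(s)).mean().round(5)
def foot(m,p,c,hf):
    g=cv2.GaussianBlur(cv2.cvtColor(p,cv2.COLOR_BGR2GRAY),(3,3),0); r=np.zeros_like(g)
    sl=np.s_[max(c[1]-hf,0):c[1]+hf,max(c[0]-hf,0):c[0]+hf]; r[sl]=(g[sl]>110)*255
    r=cv2.morphologyEx(r,cv2.MORPH_OPEN,np.ones((3,3)))
    q=max(cv2.findContours(r,cv2.RETR_EXTERNAL,cv2.CHAIN_APPROX_NONE)[0],key=cv2.contourArea)
    return circ(onz(m,cv2.convexHull(q).reshape(-1,2),.012)[:,:2])
E
python3 - <<'E'
from h import *
p,d,m=load('wrist'); o=ctrl.get_obs();T=o['tool_pos']
print('foot',foot(m,p,(186,65),62))
g=cv2.GaussianBlur(cv2.cvtColor(p,cv2.COLOR_BGR2GRAY),(3,3),0).astype(int)
E=[]
for u in range(232,286,3):
    col=g[150:215,u]; E.append((u,150+np.argmax(np.diff(col[:60]))+.5))
print(E)
P=onz(m,E,T[2]-.0158)[:,:2]; print('roll bottom rim, r fixed 32:',circ(P,.032),'TCP',T)
v,u=np.mgrid[5:125,130:240]; X=deproj(m,np.c_[u.ravel(),v.ravel()],d[5:125,130:240].ravel())
for a,b in((.079,.09),(.047,.056),(.028,.036)):
    k=X[(X[:,2]>a)&(X[:,2]<b)]; print('  z',a,len(k),((k.max(0)+k.min(0))/2).round(4))
E
```

```text
foot (array([ 0.5843, -0.2069,  0.0501]), np.float64(0.00036))
[(232, np.float64(185.5)), (235, np.float64(184.5)), (238, np.float64(183.5)), (241, np.float64(181.5)), (244, np.float64(181.5)), (247, np.float64(180.5)), (250, np.float64(180.5)), (253, np.float64(180.5)), (256, np.float64(180.5)), (259, np.float64(180.5)), (262, np.float64(180.5)), (265, np.float64(180.5)), (268, np.float64(181.5)), (271, np.float64(182.5)), (274, np.float64(183.5)), (277, np.float64(162.5)), (280, np.float64(186.5)), (283, np.float64(188.5))]
roll bottom rim, r fixed 32: (array([ 0.5327, -0.0796,  0.03  ]), np.float64(0.0009)) TCP [ 0.53119137 -0.08013145  0.12528122]
  z 0.079 495 [ 0.5837 -0.2068  0.083 ]
  z 0.047 533 [ 0.5841 -0.2066  0.0515]
  z 0.028 598 [ 0.5841 -0.2065  0.032 ]
```

The roll centre coincides with the TCP to within 1 mm. The gauge axis is at (0.5842,-0.2068). I'll carry the roll over it.

```bash
python3 -m crank '[[[0.006,-0.014,0],[0,0,0],-1],[[0.012,-0.03,0],[0,0,0],-1],[[0.015,-0.036,0],[0,0,0],-1],[[0.012,-0.03,0],[0,0,0],-1],[[0.0076,-0.017,0],[0,0,0],-1],[[0,0,0],[0,0,0],-1],[[0,0,0],[0,0,0],-1],[[0,0,0],[0,0,0],-1]]'
python3 - <<'E'
from h import *
p,d,m=snap('side'); 
q=proj(m,[[.5842,-.2068,.084],[.5842,-.2068,.11]]); print(q)
c=q[0].astype(int); cv2.imwrite('pics/s5.png',cv2.resize(p[c[1]-60:c[1]+50,c[0]-70:c[0]+70],None,fx=5,fy=5,interpolation=cv2.INTER_CUBIC))
for i in range(3):
    ctrl_o=ctrl.get_obs(); print(ctrl_o['tool_pos'])
    snap('wrist')
E
```

```text
clock: 10.7
tool_pos: [0.5837, -0.2067, 0.1248]
orientation: [179.9, 0.0, -96.6]
force: [0.2, -0.6, -1.1]
opening: 0.064
gripper_force: 30.0
[[293.53419237 173.23554557]
 [293.9381579  166.68947111]]
[ 0.58386105 -0.20649689  0.12508645]
[ 0.58404226 -0.2064004   0.12534622]
[ 0.58414665 -0.20640403  0.12549201]
```

View pics/s5.png

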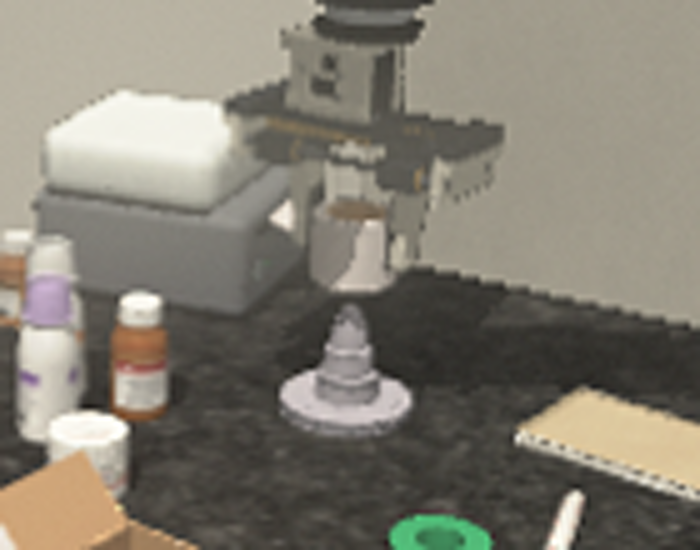

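The side crop shows the roll at x≈349 level above the nose at x≈347, so it's well aligned. I'll lower it in stages, checking the force.

```bash
python3 -m crank '[[[0,0,-0.01],[0,0,0],-1],[[0,0,-0.01],[0,0,0],-1],[[0,0,-0.01],[0,0,0],-1],[[0,0,-0.01],[0,0,0],-1],[[0,0,-0.01],[0,0,0],-1],[[0,0,0],[0,0,0],-1],[[0,0,0],[0,0,0],-1]]' && python3 -m crank '[[[0,0,-0.004],[0,0,0],-1],[[0,0,-0.004],[0,0,0],-1],[[0,0,-0.004],[0,0,0],-1],[[0,0,0],[0,0,0],-1],[[0,0,0],[0,0,0],-1]]'
```

```text
clock: 11.6
tool_pos: [0.5842, -0.2072, 0.075]
orientation: [180.0, -0.0, -96.6]
force: [1.6, -0.1, -0.9]
opening: 0.0644
gripper_force: 30.0
clock: 12.1
tool_pos: [0.5842, -0.2072, 0.0633]
orientation: [180.0, -0.0, -96.6]
force: [-0.8, -0.3, -0.7]
opening: 0.0641
gripper_force: 30.0
```

```bash
python3 -m crank '[[[0,0,-0.003],[0,0,0],-1],[[0,0,-0.003],[0,0,0],-1],[[0,0,-0.002],[0,0,0],-1],[[0,0,0],[0,0,0],-1],[[0,0,0],[0,0,0],-1]]' && python3 -m crank '[[[0,0,-0.002],[0,0,0],-1],[[0,0,-0.002],[0,0,0],-1],[[0,0,-0.002],[0,0,0],-1],[[0,0,0],[0,0,0],-1],[[0,0,0],[0,0,0],-1]]'
```

```text
clock: 12.6
tool_pos: [0.5843, -0.2072, 0.0553]
orientation: [180.0, -0.0, -96.6]
force: [0.6, -0.3, -0.9]
opening: 0.0642
gripper_force: 30.0
clock: 13.1
tool_pos: [0.5842, -0.2072, 0.0493]
orientation: [180.0, -0.0, -96.6]
force: [0.7, -0.4, -1.0]
opening: 0.0641
gripper_force: 30.0
```

```bash
python3 -m crank '[[[0,0,-0.001],[0,0,0],-1],[[0,0,0],[0,0,0],-1],[[0,0,0],[0,0,0],-1]]' && python3 -m crank '[[[0,0,-0.0005],[0,0,0],-1],[[0,0,0],[0,0,0],-1]]'
```

```text
clock: 13.4
tool_pos: [0.5842, -0.2072, 0.0483]
orientation: [180.0, 0.0, -96.6]
force: [-0.1, 0.0, -1.7]
opening: 0.0642
gripper_force: 30.0
clock: 13.6
tool_pos: [0.5844, -0.2072, 0.0481]
orientation: [-180.0, -0.0, -96.6]
force: [-0.2, -0.1, 0.8]
opening: 0.064
gripper_force: 30.0
```

```bash
python3 -m crank '[[[0,0,-0.0005],[0,0,0],-1],[[0,0,0],[0,0,0],-1]]'
```

```text
clock: 13.8
tool_pos: [0.5844, -0.2072, 0.048]
orientation: [-180.0, -0.0, -96.6]
force: [-2.1, 1.0, 5.5]
opening: 0.0639
gripper_force: 30.0
```

Seated at the expected height (tip 0.048) with a gentle 6 N. I'll release, back straight up and check.

```bash
python3 -m crank '[[[0,0,0.0003],[0,0,0],-0.2],[[0,0,0],[0,0,0],0.2],[[0,0,0],[0,0,0],1],[[0,0,0],[0,0,0],1],[[0,0,0],[0,0,0],1],[[0,0,0],[0,0,0],1]]' && python3 -m crank '[[[0,0,0.01],[0,0,0],1],[[0,0,0.03],[0,0,0],1],[[0,0,0.04],[0,0,0],1],[[0,0,0.05],[0,0,0],1],[[0,0,0.03],[0,0,0],1],[[-0.02,0.03,0],[0,0,0],1],[[-0.02,0.03,0],[0,0,0],1],[[0,0,0],[0,0,0],1],[[0,0,0],[0,0,0],1]]'
python3 - <<'E'
from h import *
p,d,m=snap('wrist'); o=ctrl.get_obs(); print(o['tool_pos'])
c=proj(m,[[.5842,-.2068,.082]])[0].astype(int); print(c)
ringfit(m,p,tuple(c),.082,55)
y,x=max(c[1]-50,0),c[0]-50
v,u=np.mgrid[y:c[1]+50,x:c[0]+50]; X=deproj(m,np.c_[u.ravel(),v.ravel()],d[y:c[1]+50,x:c[0]+50].ravel())
k=X[(X[:,2]>.076)&(X[:,2]<.09)]; r=np.hypot(k[:,0]-.5842,k[:,1]-.2068*-1); k=k[(r>.022)&(r<.031)]
A=np.c_[k[:,:2]-[.5842,-.2068],np.ones(len(k))]; s=np.linalg.lstsq(A,k[:,2],rcond=None)[0]; print('top plane slopes deg',np.degrees(s[:2]),'z',s[2],len(k))
p,d,m=snap('side'); c=proj(m,[[.5842,-.2068,.05]])[0].astype(int)
a=cv2.resize(p[c[1]-50:c[1]+40,c[0]-60:c[0]+60],None,fx=5,fy=5,interpolation=cv2.INTER_CUBIC); cv2.imwrite('pics/fin.png',a)
E
```

```text
clock: 14.4
tool_pos: [0.5842, -0.2072, 0.0474]
orientation: [180.0, -0.0, -96.6]
force: [0.6, 0.1, 0.1]
opening: 0.0863
gripper_force: 0.0
clock: 15.3
tool_pos: [0.5443, -0.1467, 0.209]
orientation: [-179.9, 0.0, -96.5]
force: [0.8, 0.6, -0.4]
opening: 0.0877
gripper_force: 0.0
[ 0.54465923 -0.14716291  0.20857565]
[211 136]
out 0.5761 -0.2077 axes 0.0785 0.0827
hole 0.5849 -0.2073 axes 0.0459 0.0461
top plane slopes deg [ 0.20988222 -0.2230549 ] z 0.08241531736935828 1444
```

View pics/fin.png

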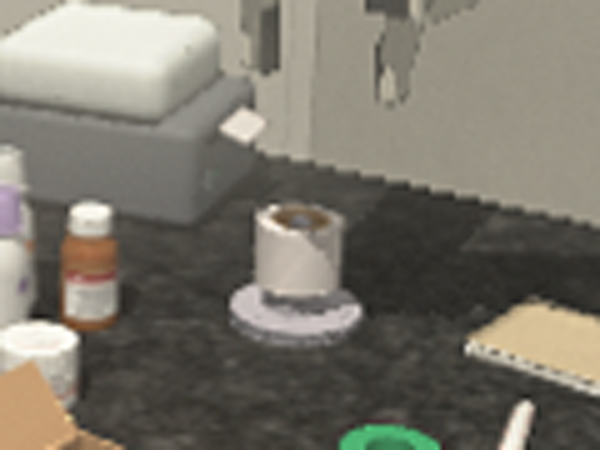

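The final crop shows the roll level on the middle step at (298,250). Its top is at 82.4 mm with a tilt of about 0.3°, and the neighbours haven't moved. I'll hand the job in.

```bash
python3 -c "
from plant import close_job; print(close_job())"
```

```text
the job is handed in; nothing more can be done
None
```

The middle-core roll now rests level on the gauge's two-line step and the robot is clear of it; the job is handed in at about 15.4 s, with the other two rolls left in the carton and no contact with the surrounding items seen.

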